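# Secure the specimen bridge and click the indexing plate on to its third stop

## Robot

A 6-joint arm with a two-finger parallel gripper is mounted at the origin on a cart in front of the work surface, level with it; the furniture and walls round the work are solid. World frame = base frame: x ahead of the robot, y to its left, z up, the work surface at z = 0. Lengths are in m, angles in rad, forces in N, time in s.
With the tool pointing down it reaches from about 0.2 to 0.875 m from the base axis. Payload 3.4 kg.
Tool frame: the origin (TCP) lies between the finger pads, 19 mm behind the fingertips; this is the grasp point; z points along the fingers, y is the line along which they close (so a half turn about z gives the same grasp; the last joint's range is limited). The gripper opens to 94 mm and grips with 3 to 60 N. Pads are 16 mm wide; open, the fingers measure 119 mm over their backs; the gripper's body (75 mm by 177 mm) begins 78 mm behind the grasp point.
Start: joints at [-1.424, 0.276, 1.505, -0, 1.361, -0.121], TCP at [0.152, -0.555, 0.224] pointing down, gripper open.
Joint ranges: [-2.89, 2.89], [-0.75, 2.08], [0.22, 2.7], [-1.18, 4.32], [0.11, 2.71], [-2.7, 2.7]. Speed limits (rad/s): [2.57, 2.57, 3.14, 3.14, 3.14, 3.14].

## Interface

Orientations are given as a rotation vector (axis times angle).
In Python, from workcell import manip, viewer, ticket gives the robot as it stands.
- The arm moves only by the shell command python3 -m creep 'ROWS'. ROWS is JSON, a list of rows, each a list of 7 numbers: the shift along the tool's x, y, z in m, then the turn, a rotation vector about the tool's x, y, z in degrees, then the closure, from 0 (fully open) to 1 (shut). A call has 1 to 12 rows; each row shifts and turns the commanded pose from where the row before left it, along the tool's axes as they then stand; what a row does not reach is not made up. A row lasts 1/12 s, in which the tool goes at most 41.7 mm and 7.16 degrees, less where a joint would pass 70% of its speed; a pose out of reach is approached as far as the arm can. A call is refused whole if a number of a shift passes 0.0417 or a number of a turn 7.16, either way. A call with a gripper value outside its range is refused whole. The fingers move at their own pace and stop on an object; the grip force is fixed at half the most. Time passes only in rows, so rows that do not move let the fingers close. It gives the time, the measured TCP pose, the force, the opening and the grip force at its end, in the units of the state.
- manip.sense(): the state, without advancing time (a new reading comes with each control period).
- viewer.get_image(name): name is "side" or "top"; returns the picture (480x640x3 uint8, red, green, blue); there is no depth.
- viewer.camera_info(name): a dict with "fx", "fy", "cx", "cy" (pixels), "world_to_cam" (4x4, takes a point from world to camera coordinates). Camera axes: x right, y down, z forward; pixel columns grow to the right and rows downward; lengths in m; the calibration is good to about 2 mm. A picture is of the moment at which its call begins. camera_info takes no time and is no camera call.
- ticket.sign_off(): hands the job in; it is judged then, once.
The state is a dict: "time_s": time; "joint_pos": joint angles; "joint_vel": joint speeds; "tau": joint torques, N m; "position": TCP position; "orientation": TCP orientation; "contact_force": force on the tool from outside, world axes, zero at the start; "wrist_torque": the same for the moment, N m; "finger_gap": opening from 0.0 (shut) to 1.0 (fully open); "finger_force": force on a finger pad.
Only numpy, scipy, OpenCV 4.12 (cv2) and the standard library are available. Lean on these libraries where they do the work, as an engineer would, in place of code of your own. Each camera call takes 0.05 s, during which the arm holds its last target. There are 200 camera calls.

## Task

The hinged bridge over the notched specimen plate lies shut but loose: first turn the turnbutton at its free end clockwise against its stop, so that the tongue lies across the bridge and the specimens cannot lift while the plate turns. Then take the black bar knob in the middle of the plate and turn it clockwise by feel, three clicks on from where it stands, no further, so that the third specimen comes under the viewing hole. Finish still gripping the knob in that third notch, holding it still for the reading (do not let go), and leave the things standing round about where they are.

Things in the scene. Friction and masses are not known exactly. Their poses are not given: they have to be found in the camera images.
- index_unit: indexing unit: heavy grey frame that does not move, x -112..+95, y -125..+115 mm from its origin, top at z 18 mm. Origin on the worktop under the axis of the round notched plate. Its x points from the sprung roller (front) to the hinged bridge across the back; its y from the turnbutton (right end of the bridge) to the bridge's hinge (left). All of it is below z 87 mm.
- knob_grip (a point): on the knob's axis, z 76 mm, 10 mm under the top of its black bar. Bar 46 mm long (this point's x), 14 thick (its y), z 58..86 mm, on a 48 mm skirt; a white line marks its -x end. Fixed to the aluminium plate (144 mm across, z 26..36 mm, 15 notches round the rim), which carries small round specimens; both turn, and this point with them.
- index_knob (a joint): turn of knob and plate, rad: 0 in the notch where it starts, growing clockwise seen from above. A sprung roller at the front drops into the rim's notches every 24 degrees: clicks at 0.419, 0.838 and 1.257 rad. Leaving a notch takes about 0.13 N m (take the bar firmly, 20 to 40 N); past half way it snaps into the next by itself. No end stop.
- turnbutton_grip (a point): on the turnbutton's pivot axis, z 71.5 mm, 7 mm under the top of its steel wing; x +60, y -112 mm from the unit's origin. Wing 28 mm long (this point's x), 10 thick (its y), z 52.5..78.5 mm, on a flat tongue 14 wide, 5 thick (z 47.5..52.5 mm), which reaches 34 mm along this point's -x and 10 mm the other way. The point turns with it.
- turnbutton (a joint): rad, growing clockwise seen from above: 0 = tongue along the unit's -x, clear of the bridge (free); 1.571 = against its stop, tongue along the unit's +y, 18 mm over the bridge's end (secured). Light friction (0.025 N m); stays where it is left; starts 0.15 to 0.6.
- bridge (a joint): hinged specimen bridge, a grey bar 52 x 188 x 6 mm across the back of the plate, top at z 46 mm, with a round viewing hole over one specimen. rad, 0 = shut (as it starts, kept only by its weight), growing as its right end lifts; hinge at its left end, along the unit's x at y +101, z 40 mm.
- tweezers: bystander: steel tweezers, 131 mm long, 10 wide, 14 high, lying just right of the unit's frame. Origin: centre of its underside.
- hex_key: bystander: small dark hexagon key, 98 x 33 x 6 mm, lying just left of the unit's frame. Origin: centre of its underside.
- sample_jar: bystander: white screw jar with a ribbed green lid, 64 mm across, 71 high, standing to the right of the unit. Origin: centre of its underside.
- stopwatch: bystander: round black stopwatch, 66 x 60 x 19 mm, lying at the front right. Origin: centre of its underside.
- spring_clip: bystander: black bulldog clip with a wire handle, 50 x 48 x 46 mm, at the right. Origin: centre of its underside.

How it is judged:
On the way, in this order (a step that is already met when the one before it is completed fails the run):
1. the turnbutton is turned across the shut bridge, against its stop (value of joint turnbutton above 1.4 rad and value of joint bridge below 0.03 rad), for 0.2 s.
2. the knob is held by the fingers in the third notch on (value of joint index_knob between 1.157 and 1.357 rad and contact force between the fingers and index_knob above 2 N and distance between the grasp point and knob_grip below 0.03 m), for 0.3 s.
At the end, for the whole second after the job is handed in: The turnbutton lies across the bridge (within 10 degrees of its stop), the bridge is shut, the knob rests in the third notch clockwise from its start (1.257 rad, within 0.1 rad), is still, and is gripped by the fingers (more than 2 N, TCP within 30 mm of the knob's grip point) to the end (all of step 1 and all of step 2 and velocity of joint index_knob between -0.1 and 0.1 rad/s); the arm keeps its last pose, push and grip.
It fails at once if the plate is turned before the turnbutton secures the bridge (value of joint index_knob above 0.3 rad and value of joint turnbutton below 1.3 rad).
It fails at once if the knob is run past the third notch (value of joint index_knob above 1.466 rad).
It fails at once if a thing standing round about is shifted by more than 25 mm (distance of any of tweezers, hex_key, sample_jar, stopwatch, spring_clip from where it was at the start of the episode above 0.025 m).
It also fails if it takes over 48 s, if anything falls off the work surface, if the arm or the gripper's body presses on something with over 40 N, if the wrist force passes 120 N, or if a joint passes its speed limit or range.

## Working session

There is one attempt and no reset: what is moved stays moved. The work goes in short steps, Python scripts to look and compute and a shell command to move; the robot and the scene stay as the last step left them, time stands still between calls to the robot, and variables do not carry over. Pictures are saved under pics/ and viewed, at most 10 in all, crops included, and the job is handed in when it is done.

```bash
mkdir -p pics; python3 - <<'E'
from workcell import manip, viewer
import cv2,json
for n in("top","side"):
    cv2.imwrite(f"pics/{n}0.png",viewer.get_image(n)[:,:,::-1]); c=viewer.camera_info(n); print(n,{k:(v if not hasattr(v,'tolist') else v.tolist()) for k,v in c.items()})
print(manip.sense())
E
```

```text
top {'fx': 459.73615134673435, 'fy': 459.73615134673435, 'cx': 318.26326279716903, 'cy': 233.67095834152428, 'world_to_cam': [[-0.02910747628055308, -0.9988938860428088, -0.03692911115736544, -0.12861036682064264], [-0.9982008831080021, 0.03098500932424272, -0.051331531825783074, 0.5692019883388065], [0.05241900215553355, 0.035368540024612316, -0.9979986546030739, 1.0273077742798082], [0.0, 0.0, 0.0, 1.0]]}
side {'fx': 558.5202540164485, 'fy': 558.5202540164485, 'cx': 317.87655995927145, 'cy': 240.90646195717653, 'world_to_cam': [[-0.8492336925441489, -0.5279410965583328, -0.008962924333895665, 0.3813476031604916], [-0.24352181107459314, 0.40667218233231756, -0.8805196554580826, 0.2714722711741262], [0.4685074844426503, -0.7455842907960544, -0.47392489103165325, 0.9330298041602562], [0.0, 0.0, 0.0, 1.0]]}
{'time_s': 0.1, 'joint_pos': array([-1.42399884e+00,  2.76510660e-01,  1.50594110e+00,  2.95081066e-06,
        1.36068172e+00, -1.21040318e-01]), 'joint_vel': array([ 0.00017028, -0.00171667, -0.0016995 , -0.00067689,  0.00041654,
        0.00184759]), 'tau': array([ 1.01385242e-03, -4.05457914e+01, -2.37779903e+01,  7.03291339e-02,
        2.98674346e-02, -5.03648323e-05]), 'position': array([ 0.15208022, -0.55406444,  0.22352931]), 'orientation': array([-3.11193683e+00, -4.19255535e-01,  2.66243891e-05]), 'contact_force': array([ 0.07275453, -0.33472538,  0.39776339]), 'wrist_torque': array([ 0.00464306, -0.05092206,  0.00643731]), 'finger_force': 0.0, 'finger_gap': 1.0014587813956985}
```

View pics/top0.png

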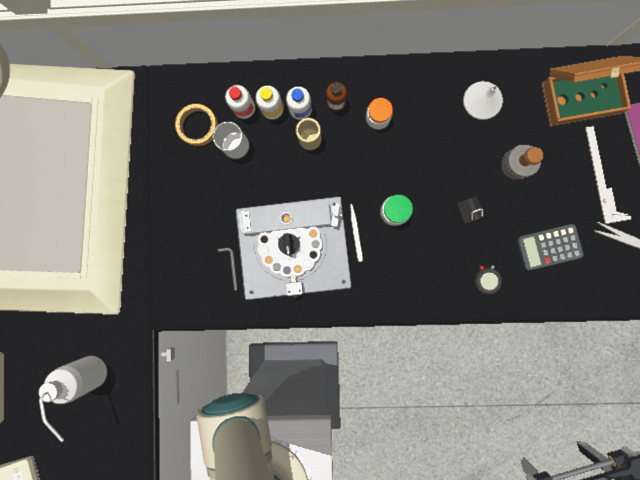

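View pics/side0.png

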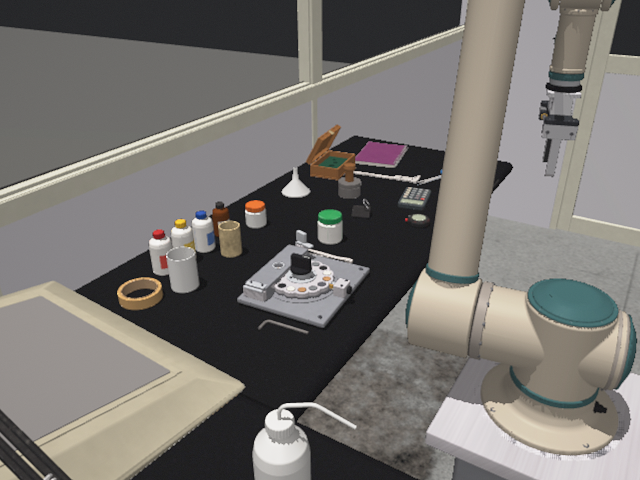

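The top view shows the unit with its frame corners at about (238,209), (340,198), (350,287), (246,299). The black knob is near (289,244) and the turnbutton near (336,211). Next I'll measure these and enlarge that area.

```bash
cat > h.py <<'E'
import numpy as np,cv2
from workcell import manip,viewer
def ray(n,u,v,z):
    c=viewer.camera_info(n);T=np.array(c["world_to_cam"]);R,t=T[:3,:3],T[:3,3]
    o=-R.T@t;d=R.T@np.array([(u-c["cx"])/c["fx"],(v-c["cy"])/c["fy"],1]);return o+d*(z-o[2])/d[2]
def pix(n,p):
    c=viewer.camera_info(n);T=np.array(c["world_to_cam"]);q=T[:3,:3]@np.array(p)+T[:3,3]
    return np.array([c["fx"]*q[0]/q[2]+c["cx"],c["fy"]*q[1]/q[2]+c["cy"]])
E
python3 - <<'E'
from h import *
im=cv2.imread("pics/top0.png")
g=cv2.cvtColor(im,cv2.COLOR_BGR2GRAY)
m=(g>60).astype(np.uint8)*255
n,l,s,c=cv2.connectedComponentsWithStats(m)
k=l[290,262];print(s[k])
cs,_=cv2.findContours((l==k).astype(np.uint8),0,2)
ct=max(cs,key=cv2.contourArea);b=cv2.boxPoints(cv2.minAreaRect(ct));print(b)
P=np.array([ray("top",*p,.018)[:2] for p in b]);print(P,np.linalg.norm(np.roll(P,-1,0)-P,axis=1))
cr=cv2.resize(im[190:305,228:368],None,fx=5.5,fy=5.2,interpolation=cv2.INTER_CUBIC)
cv2.imwrite("pics/topc.png",cr)
cr=cv2.resize(cv2.imread("pics/side0.png")[220:330,230:380],None,fx=5,fy=5,interpolation=cv2.INTER_CUBIC)
cv2.imwrite("pics/sidec.png",cr)
E
```

```text
[ 235  196  117  104 9837]
[[233.43854 207.98187]
 [340.70825 195.25497]
 [351.86066 289.25385]
 [244.59094 301.98074]]
[[ 0.62913836  0.04507253]
 [ 0.64988111 -0.19900874]
 [ 0.43845666 -0.21715854]
 [ 0.4164285   0.02401091]] [0.24496108 0.21220205 0.24217337 0.21375003]
```

View pics/topc.png

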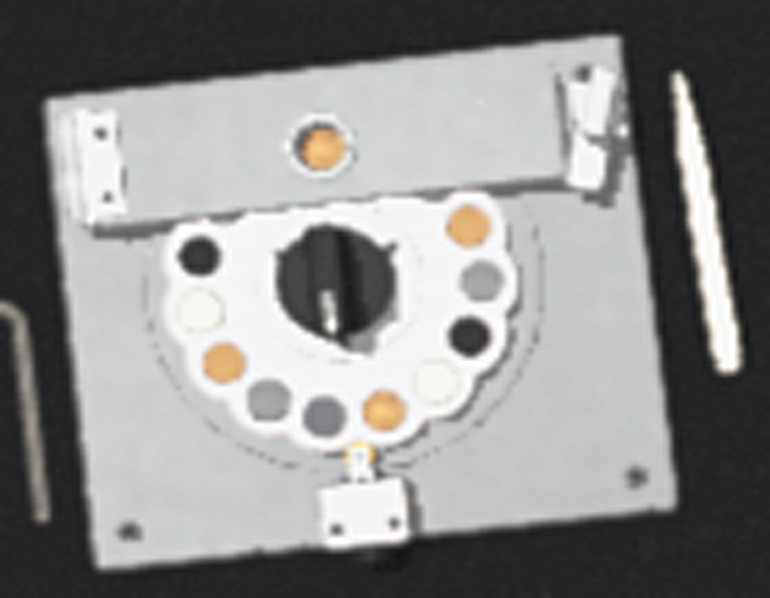

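View pics/sidec.png

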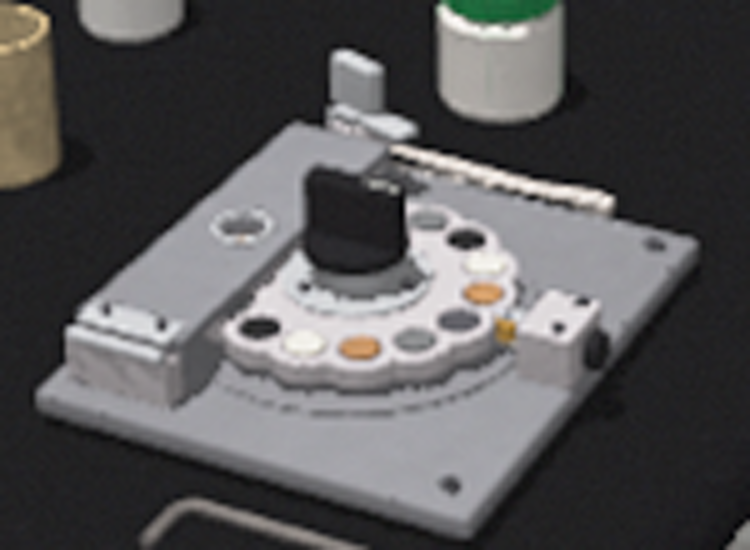

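```bash
cat >> h.py <<'E'
px=[(236.2,209.2),(340.7,197.1),(351.1,287.7),(245.6,299.6)]
U=np.array([(95,115),(95,-125),(-112,-125),(-112,115)])/1000
W=np.array([ray("top",*p,.018)[:2] for p in px])
cu,cw=U.mean(0),W.mean(0);A,S,B=np.linalg.svd((U-cu).T@(W-cw));R2=(A@B).T
O=cw-R2@cu;TH=np.arctan2(R2[1,0],R2[0,0])
def u2w(x,y,z): return np.r_[O+R2@np.array([x,y]),z]
E
python3 - <<'E'
from h import *
print(O,np.degrees(TH),"res mm",((U@R2.T+O-W)*1000).round(1))
K=lambda p:((p-np.array([228,190]))*[5.5,5.2]).round(0)
for nm,p in dict(knobtop=(0,0,.086),plate=(0,0,.036),tbtop=(.06,-.112,.0785),tbtong=(.06,-.112,.0525)).items():
    w=u2w(*p);print(nm,w.round(4),"topcrop",K(pix("top",w)),"sidecrop",((pix("side",w)-[230,220])*5).round(0))
im=cv2.imread("pics/top0.png")
print(cv2.cvtColor(im,6)[228:260,276:304])
c=im[195:232,325:347];print(cv2.cvtColor(c,6))
E
```

```text
[ 0.54192507 -0.08281066] 4.774241182785215 res mm [[ 0.9  0.9]
 [ 1.3 -0.6]
 [-1.2 -1.1]
 [-0.9  0.8]]
knobtop [ 0.5419 -0.0828  0.086 ] topcrop [327. 280.] sidecrop [356. 174.]
plate [ 0.5419 -0.0828  0.036 ] topcrop [340. 283.] sidecrop [359. 273.]
tbtop [ 0.611  -0.1894  0.0785] topcrop [600. 103.] sidecrop [359.  55.]
tbtong [ 0.611  -0.1894  0.0525] topcrop [600. 109.] sidecrop [360. 103.]
[[211 212 209 208 208 207 206 205 206 199 184 183 187 189 192 174 161 165
  175 175 210 246 247 246 246 246 247 244]
 [207 201 181 173 179 193 177 168 169 165 172 209 246 247 247 244 239 231
  241 245 245 247 247 247 247 247 247 247]
 [175 181 172 174 213 246 243 233 247 246 245 246 247 247 246 247 246 246
  247 243 229 240 245 245 245 245 245 245]
 [247 247 246 245 245 246 247 246 248 248 248 248 248 247 247 246 246 246
  246 245 242 242 243 244 245 245 245 245]
 [247 247 246 242 244 245 247 248 251 250 231 218 241 252 251 249 248 247
  246 246 245 245 245 244 245 245 245 245]
 [246 246 245 244 245 246 247 226 169 154 125 110 139 165 178 204 242 250
  248 246 245 245 245 244 243 245 246 246]
[... 5785 characters left out ...]
7 247 206 115 106 142 199 198
  157  60  35  40]
 [109 108 104 106 106 123 177 228 247 249 252 249 168 109 106 140 198 196
  158  62  33  39]
 [114 114 115 114 114 117 127 147 169 170 180 172 120 105 111 146 198 196
  165  68  32  38]
 [184 186 187 187 187 188 188 186 171 115 108 110 106 109 137 191 203 201
  174  77  34  36]
 [198 199 199 200 200 202 203 202 183 122 115 113 106 108 143 200 204 203
  182  91  39  33]
 [198 199 199 200 200 201 202 202 199 187 187 172 123 117 148 198 203 204
  186 105  43  33]
 [199 199 199 198 200 200 201 200 201 201 202 199 188 188 192 200 201 202
  191 129  50  35]
 [198 199 199 199 200 201 201 200 200 201 201 201 202 202 201 199 200 201
  194 144  55  35]]
```

The frame fit is good to about 1 mm, and the wing and knob tops it predicts match both views. The bar is aligned with the unit's x at a yaw of about 4.8°. The tongue stands at about 18° (0.32 rad). Targets are the button at (0.6115, -0.1885) and the knob at (0.542, -0.0815). First I'll move over the turnbutton.

```bash
python3 -m creep '[[0.03,-0.0129,0.0028,0,0,0,0.4],[0.03,-0.0129,0.0028,0,0,0,0.4],[0.03,-0.0129,0.0028,0,0,0,0.4],[0.03,-0.0129,0.0028,0,0,0,0.4],[0.03,-0.0129,0.0028,0,0,0,0.4],[0.03,-0.0129,0.0028,0,0,0,0.4],[0.03,-0.0129,0.0028,0,0,0,0.4],[0.03,-0.0129,0.0028,0,0,0,0.4],[0.03,-0.0129,0.0028,0,0,0,0.4],[0.03,-0.0129,0.0028,0,0,0,0.4],[0.03,-0.0129,0.0028,0,0,0,0.4],[0.03,-0.0129,0.0028,0,0,0,0.4]]'; python3 -m creep '[[0.03,-0.0129,0.0028,0,0,0,0.4],[0.03,-0.0129,0.0028,0,0,0,0.4],[0.03,-0.0129,0.0028,0,0,0,0.4],[0.03,-0.0129,0.0028,0,0,0,0.4],[0.03,-0.0129,0.0028,0,0,0,0.4],[0.03,-0.0129,0.0028,0,0,0,0.4],[0,0,0,0,0,-7,0.4],[0,0,0,0,0,-7,0.4],[0,0,0,0,0,-7,0.4],[0,0,0,0,0,-7,0.4],[0,0,0,0,0,-7,0.4],[0,0,0,0,0,-7,0.4]]'
python3 -m creep '[[0,0,0,0,0,-7,0.4],[0,0,0,0,0,-7,0.4],[0,0,0,0,0,-7,0.4],[0,0,0,0,0,-7,0.4],[0,0,0,0,0,-7,0.4],[0,0,0,0,0,-7,0.4],[0,0,0,0,0,-7,0.4],[0,0,0,0,0,-7,0.4],[0,0,0,0,0,-7,0.4],[0,0,0,0,0,-7,0.4],[0,0,0,0,0,-7,0.4],[0,0,0,0,0,-7,0.4]]'; python3 -m creep '[[0,0,0,0,0,-7,0.4],[0,0,0,0,0,-7,0.4],[0,0,0,0,0,-7,0.4],[0,0,0,0,0,-4,0.4],[0,0,0,0,0,0,0.4],[0,0,0,0,0,0,0.4]]'
cat >> h.py <<'E'
from scipy.spatial.transform import Rotation as Ro
def st(tx=None,ty=None,tz=None):
    s=manip.sense();R=Ro.from_rotvec(s["orientation"]).as_matrix()
    print("yaw",np.degrees(np.arctan2(R[1,0],R[0,0])).round(2),"zaxis",R[:,2].round(3),"p",s["position"].round(4),"q",s["joint_pos"].round(2),"F",s["contact_force"].round(2),"M",s["wrist_torque"].round(3),"gap",s["finger_gap"],s["finger_force"],s["time_s"])
    if tx is not None: print("tool shift mm",(R.T@(np.array([tx,ty,tz])-s["position"])*1000).round(1))
E
python3 -c "
from h import *
st(.6115,-.1885,.075)"
```

```text
time_s: 1.1
position: [0.4592, -0.3086, 0.1902]
orientation: [-3.113, -0.419, 0.001]
contact_force: [0.4, -0.1, 0.3]
finger_gap: 0.599
finger_force: 0.0
time_s: 2.1
position: [0.6112, -0.1875, 0.1732]
orientation: [-2.751, -1.515, 0.001]
contact_force: [0.8, -0.0, -0.3]
finger_gap: 0.602
finger_force: 0.0
time_s: 3.1
position: [0.6111, -0.1876, 0.1733]
orientation: [-1.03, -2.967, 0.0]
contact_force: [0.4, 0.1, -0.4]
finger_gap: 0.602
finger_force: 0.0
time_s: 3.6
position: [0.6112, -0.1876, 0.1734]
orientation: [-0.376, -3.118, -0.0]
contact_force: [0.1, 0.5, 0.6]
finger_gap: 0.597
finger_force: 0.0
yaw 166.23 zaxis [-0.001  0.    -1.   ] p [ 0.6112 -0.1876  0.1734] q [-0.41  0.4   1.44 -0.    1.3  -1.74] F [0.1  0.51 0.55] M [ 0.028 -0.128 -0.009] gap 0.5966742263499138 0.0 3.6
tool shift mm [-0.6 -0.8 98.4]
```

```bash
python3 -m creep '[[-0.0005,-0.001,0.02,0,0,0,0.4],[0,0,0.02,0,0,0,0.4],[0,0,0.02,0,0,0,0.4],[0,0,0.015,0,0,0,0.4],[0,0,0.012,0,0,0,0.4],[0,0,0.01,0,0,0,0.4],[0,0,0,0,0,0,0.4]]'
python3 -c "
from h import *
st(.6115,-.1885,.075)
cv2.imwrite('pics/s1.png',cv2.resize(viewer.get_image('side')[190:300,240:390,::-1],None,fx=5,fy=5,interpolation=2))"
```

```text
time_s: 4.18
position: [0.6102, -0.1882, 0.0745]
orientation: [-0.375, -3.115, -0.002]
contact_force: [-0.3, 0.1, -0.1]
finger_gap: 0.596
finger_force: 0.0
yaw 166.28 zaxis [-0.004  0.002 -1.   ] p [ 0.6102 -0.1882  0.0745] q [-0.41  0.48  1.57 -0.    1.09 -1.74] F [-0.3   0.06 -0.07] M [ 0.03  -0.077  0.002] gap 0.5962732922621341 0.0 4.1833
tool shift mm [-1.3  0.  -0.6]
```

View pics/s1.png

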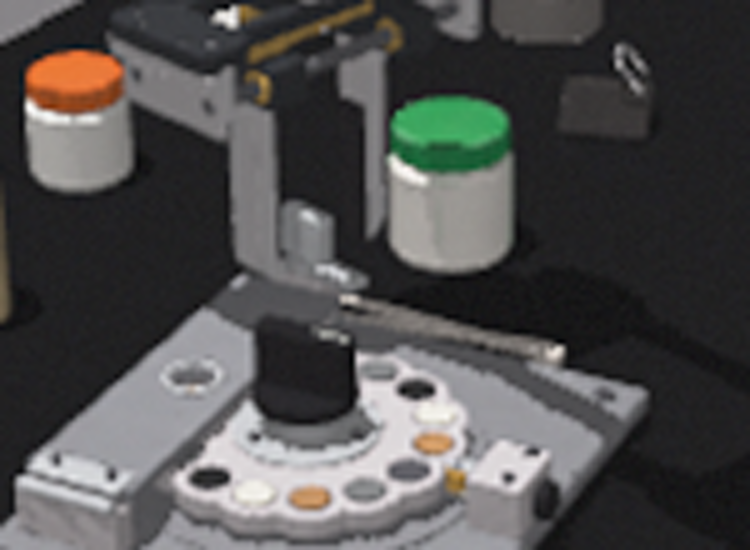

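The fingers straddle the steel wing, which stands between them at crop (308,235), clear of the jar and the bridge. Next I'll close, then turn.

```bash
python3 -m creep '[[0,0,0,0,0,0,0.7],[0,0,0,0,0,0,1],[0,0,0,0,0,0,1],[0,0,0,0,0,0,1],[0,0,0,0,0,0,1],[0,0,0,0,0,0,1],[0,0,0,0,0,0,1]]'
python3 -c "
from h import *
st()"
```

```text
time_s: 4.82
position: [0.6118, -0.1889, 0.0771]
orientation: [0.373, 3.119, -0.0]
contact_force: [0.1, -0.1, 1.5]
finger_gap: 0.135
finger_force: 0.0
yaw 166.34 zaxis [ 0. -0. -1.] p [ 0.6118 -0.1889  0.0771] q [-0.41  0.48  1.57 -0.    1.09 -1.74] F [ 0.11 -0.1   1.53] M [ 0.064 -0.155  0.027] gap 0.13489647255437484 0.0 4.8167
```

```bash
python3 -m creep '[[0,0,0,0,0,0,1],[0,0,0,0,0,0,1],[0,0,0,0,0,0,1],[0,0,0,0,0,0,1],[0,0,0,0,0,0,1]]'
python3 -c "
from h import *
st()"; python3 -m creep '[[0,0,0,0,0,4,1],[0,0,0,0,0,4,1],[0,0,0,0,0,4,1],[0,0,0,0,0,4,1],[0,0,0,0,0,4,1]]'
python3 -c "
from h import *
st()"
```

```text
time_s: 5.23
position: [0.6122, -0.1878, 0.0771]
orientation: [0.374, 3.119, 0.003]
contact_force: [1.3, 4.4, 2.0]
finger_gap: 0.103
finger_force: 30.0
yaw 166.32 zaxis [ 0.001  0.002 -1.   ] p [ 0.6122 -0.1878  0.0771] q [-0.41  0.48  1.57  0.    1.09 -1.74] F [1.3  4.43 2.05] M [ 1.053 -0.443  0.009] gap 0.10266980818037993 30.000930726528168 5.2333
time_s: 5.65
position: [0.6122, -0.1877, 0.0771]
orientation: [0.915, 3.005, 0.003]
contact_force: [2.2, 6.3, 2.0]
finger_gap: 0.106
finger_force: 30.0
yaw 146.14 zaxis [ 0.001  0.002 -1.   ] p [ 0.6122 -0.1877  0.0771] q [-0.41  0.48  1.57  0.    1.09 -1.39] F [2.24 6.27 1.99] M [ 1.074 -0.496 -0.002] gap 0.10599959753119031 29.99745637178421 5.65
```

```bash
python3 -m creep '[[0,0,0,0,0,4,1],[0,0,0,0,0,4,1],[0,0,0,0,0,4,1],[0,0,0,0,0,4,1],[0,0,0,0,0,4,1],[0,0,0,0,0,4,1],[0,0,0,0,0,4,1],[0,0,0,0,0,4,1],[0,0,0,0,0,4,1],[0,0,0,0,0,4,1],[0,0,0,0,0,4,1]]'
python3 -c "
from h import *
st()"; python3 -m creep '[[0,0,0,0,0,2,1],[0,0,0,0,0,2,1],[0,0,0,0,0,1,1],[0,0,0,0,0,0,1]]'
python3 -c "
from h import *
st()"
```

```text
time_s: 6.57
position: [0.6123, -0.1877, 0.0771]
orientation: [-1.974, -2.444, -0.003]
contact_force: [0.8, 4.9, 2.3]
finger_gap: 0.103
finger_force: 30.0
yaw 102.14 zaxis [ 0.001  0.002 -1.   ] p [ 0.6123 -0.1877  0.0771] q [-0.41  0.48  1.57  0.    1.09 -0.62] F [0.83 4.95 2.35] M [ 0.973 -0.505  0.072] gap 0.10259093536047992 29.997425079345703 6.5667
time_s: 6.9
position: [0.6123, -0.1877, 0.0771]
orientation: [-2.075, -2.358, -0.003]
contact_force: [1.5, 5.0, 1.5]
finger_gap: 0.105
finger_force: 30.0
yaw 97.29 zaxis [ 0.001  0.002 -1.   ] p [ 0.6123 -0.1877  0.0771] q [-0.41  0.48  1.57  0.    1.09 -0.54] F [1.48 4.99 1.46] M [ 0.941 -0.436 -0.02 ] gap 0.10506706506676054 30.001308023929596 6.9
```

```bash
for i in 1 2 3; do python3 -m creep '[[0,0,0,0,0,1,1],[0,0,0,0,0,1,1],[0,0,0,0,0,0,1]]' >/dev/null
python3 -c "
from h import *
st()"; done
```

```text
yaw 95.29 zaxis [ 0.001  0.002 -1.   ] p [ 0.6123 -0.1877  0.0771] q [-0.41  0.48  1.57  0.    1.09 -0.5 ] F [2.09 5.08 2.18] M [ 0.995 -0.474 -0.008] gap 0.10225169202176741 30.000823438167572 7.15
yaw 93.37 zaxis [ 0.001  0.001 -1.   ] p [ 0.6124 -0.1877  0.0771] q [-0.41  0.48  1.57  0.    1.09 -0.47] F [2.2  5.39 1.24] M [ 1.027 -0.506  0.396] gap 0.10215347640045598 30.16895055770874 7.4
yaw 91.4 zaxis [ 0.001  0.001 -1.   ] p [ 0.6123 -0.1877  0.0771] q [-0.41  0.48  1.57  0.    1.09 -0.43] F [2.   5.92 1.33] M [ 1.027 -0.501  0.543] gap 0.10633699136681303 30.909503531984228 7.65
```

The moment jumped to 0.5 N m at a yaw of about 93–94°, so the turnbutton is against its stop. Next I'll release, rise and turn back for the knob.

```bash
python3 -m creep '[[0,0,0,0,0,0,0.8],[0,0,0,0,0,0,0.6],[0,0,0,0,0,0,0.5],[0,0,0,0,0,0,0.4],[0,0,0,0,0,0,0.4],[0,0,0,0,0,0,0.4],[0,0,-0.01,0,0,0,0.4],[0,0,-0.02,0,0,0,0.4],[0,0,-0.02,0,0,0,0.4],[0,0,-0.02,0,0,0,0.4],[0,0,-0.02,0,0,0,0.4],[0,0,0,0,0,0,0.4]]'; python3 -m creep '[[0,0,0,0,0,-7,0.4],[0,0,0,0,0,-7,0.4],[0,0,0,0,0,-7,0.4],[0,0,0,0,0,-7,0.4],[0,0,0,0,0,-7,0.4],[0,0,0,0,0,-7,0.4],[0,0,0,0,0,-7,0.4],[0,0,0,0,0,-7,0.4],[0,0,0,0,0,-7,0.4],[0,0,0,0,0,-7,0.4],[0,0,0,0,0,-7,0.4],[0,0,0,0,0,-7,0.4]]'; python3 -m creep '[[0,0,0,0,0,-7,0.4],[0,0,0,0,0,-2.4,0.4],[0,0,0,0,0,0,0.4]]'
python3 -c "
from h import *
st(.542,-.0815,.081)
cv2.imwrite('pics/s2.png',cv2.resize(viewer.get_image('side')[200:320,240:390,::-1],None,fx=5,fy=5,interpolation=2))"
```

```text
time_s: 8.65
position: [0.6143, -0.19, 0.1721]
orientation: [2.189, 2.241, 0.005]
contact_force: [0.0, -0.3, 0.2]
finger_gap: 0.6
finger_force: 0.0
time_s: 9.65
position: [0.6112, -0.1887, 0.166]
orientation: [-0.118, -3.138, -0.0]
contact_force: [-0.2, -0.2, 0.2]
finger_gap: 0.601
finger_force: 0.0
time_s: 9.9
position: [0.6112, -0.1887, 0.1661]
orientation: [0.131, -3.138, -0.001]
contact_force: [0.0, -0.2, 0.7]
finger_gap: 0.596
finger_force: 0.0
yaw -175.22 zaxis [-0.001  0.    -1.   ] p [ 0.6112 -0.1887  0.1661] q [-0.41  0.41  1.45 -0.    1.28 -2.06] F [ 0.03 -0.2   0.67] M [ 0.028 -0.132 -0.021] gap 0.5963446659625304 0.0 9.9
tool shift mm [ 60.  112.6  85.2]
```

View pics/s2.png

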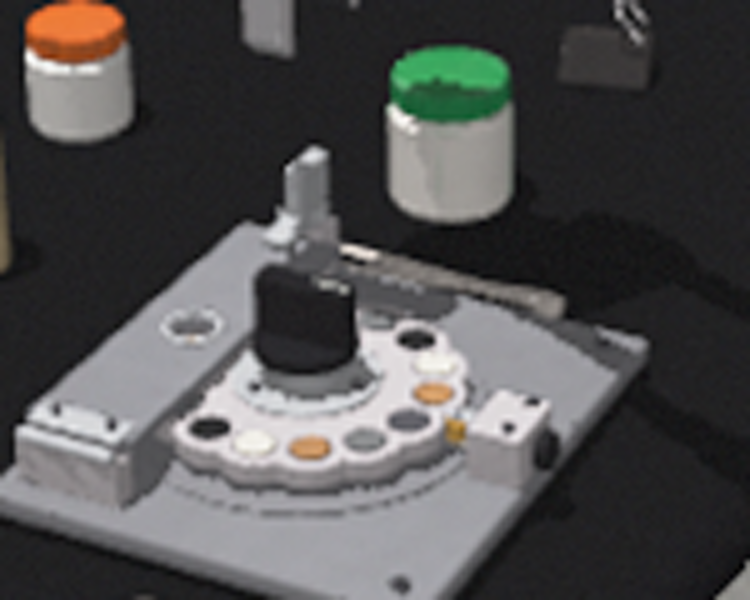

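The wing now lies across the bridge, with the tongue over its end at crop (285,230). The bridge is shut and the knob hasn't moved. Next is the knob.

```bash
python3 -m creep '[[0.012,0.0225,0,0,0,0,0.4],[0.012,0.0225,0,0,0,0,0.4],[0.012,0.0225,0,0,0,0,0.4],[0.012,0.0225,0,0,0,0,0.4],[0.012,0.0225,0,0,0,0,0.4],[0,0,0.02,0,0,0,0.4],[0,0,0.02,0,0,0,0.4],[0,0,0.02,0,0,0,0.4],[0,0,0.013,0,0,0,0.4],[0,0,0.01,0,0,0,0.4],[0,0,0,0,0,0,0.4]]'
python3 -c "
from h import *
st(.542,-.0815,.081)"
```

```text
time_s: 10.87
position: [0.541, -0.0812, 0.0817]
orientation: [0.129, -3.135, -0.002]
contact_force: [-0.4, -0.5, 0.6]
finger_gap: 0.599
finger_force: 0.0
yaw -175.3 zaxis [-0.004  0.001 -1.   ] p [ 0.541  -0.0812  0.0817] q [-0.28  0.35  1.77 -0.    1.02 -1.93] F [-0.4  -0.47  0.59] M [ 0.04  -0.14   0.068] gap 0.5991266444855486 0.0 10.8667
tool shift mm [-1.  -0.4  0.7]
```

```bash
python3 -m creep '[[0,0,0,0,0,0,0.7],[0,0,0,0,0,0,1],[0,0,0,0,0,0,1],[0,0,0,0,0,0,1],[0,0,0,0,0,0,1],[0,0,0,0,0,0,1],[0,0,0,0,0,0,1],[0,0,0,0,0,0,1],[0,0,0,0,0,0,1],[0,0,0,0,0,0,1]]'
python3 -c "
from h import *
st(.542,-.0815,.081)"
```

```text
time_s: 11.7
position: [0.5427, -0.0813, 0.0842]
orientation: [-0.13, 3.138, 0.001]
contact_force: [-0.1, 1.8, 2.7]
finger_gap: 0.148
finger_force: 30.0
yaw -175.26 zaxis [ 0.     0.001 -1.   ] p [ 0.5427 -0.0813  0.0842] q [-0.28  0.35  1.77  0.    1.02 -1.93] F [-0.05  1.82  2.66] M [ 0.462 -0.046  0.01 ] gap 0.14825509707682832 29.99996244907379 11.7
tool shift mm [ 0.7 -0.2  3.2]
```

The bar is gripped: gap 13.9 mm, 30 N. I'll turn one click at a time and read the moment after each.

```bash
S='python3 -c "
from h import *
s=manip.sense();R=Ro.from_rotvec(s[\"orientation\"]).as_matrix();print(np.degrees(np.arctan2(R[1,0],R[0,0])).round(2),s[\"wrist_torque\"].round(3),s[\"contact_force\"].round(1),s[\"finger_force\"].round(1))"'
for i in 1 2 3 4; do python3 -m creep '[[0,0,0,0,0,3,1],[0,0,0,0,0,3,1]]' >/dev/null; eval "$S"; done; python3 -m creep '[[0,0,0,0,0,0,1],[0,0,0,0,0,0,1]]'>/dev/null;  eval "$S"
```

```text
Traceback (most recent call last):
AttributeError: 'float' object has no attribute 'round'
Traceback (most recent call last):
AttributeError: 'float' object has no attribute 'round'
Traceback (most recent call last):
AttributeError: 'float' object has no attribute 'round'
Traceback (most recent call last):
AttributeError: 'float' object has no attribute 'round'
Traceback (most recent call last):
AttributeError: 'float' object has no attribute 'round'
```

```bash
python3 -c "
from h import *
st()"; for i in 1 2 3 4 5 6; do python3 -m creep '[[0,0,0,0,0,2,1],[0,0,0,0,0,2,1]]' >/dev/null; python3 -c "
from h import *
st()" | grep -oE 'yaw [^ ]+|M.*'|tr '\n' ' '; echo; done; python3 -m creep '[[0,0,0,0,0,0,1],[0,0,0,0,0,0,1]]'>/dev/null; python3 -c "
from h import *
st()"
```

```text
yaw 160.8 zaxis [ 0.     0.001 -1.   ] p [ 0.5428 -0.0812  0.0842] q [-0.28  0.35  1.77  0.    1.02 -1.51] F [0.02 4.11 4.82] M [ 0.651 -0.102  0.025] gap 0.14917715788063646 30.000995993614197 12.5333
yaw 156.73 M [ 0.749 -0.118  0.126] gap 0.1479751287921455 30.011001527309418 12.7 
yaw 152.73 M [ 0.701 -0.135  0.107] gap 0.14744618330428458 30.004751980304718 12.8667 
yaw 148.71 M [ 0.631 -0.169  0.056] gap 0.14602404795121016 30.000292360782623 13.0333 
yaw 144.7 M [ 0.688 -0.126 -0.026] gap 0.14741424145920795 30.00049978494644 13.2 
yaw 140.69 M [ 0.659 -0.09  -0.088] gap 0.144080344332173 30.004148483276367 13.3667 
yaw 136.69 M [ 0.722 -0.122  0.004] gap 0.14845274884760615 30.00161647796631 13.5333 
yaw 136.82 zaxis [ 0.001  0.001 -1.   ] p [ 0.5428 -0.0811  0.0841] q [-0.28  0.35  1.77  0.    1.02 -1.09] F [-0.07  4.54  5.73] M [ 0.845 -0.114  0.03 ] gap 0.1443103414750603 30.0017711520195 13.7
```

Two clicks felt, and the moment pattern repeats every 24°. Now the third.

```bash
for i in 1 2 3 4 5 6; do python3 -m creep '[[0,0,0,0,0,2,1],[0,0,0,0,0,2,1]]' >/dev/null; python3 -c "
from h import *
st()" | grep -oE 'yaw [^ ]+|M.*'|tr '\n' ' '; echo; done; python3 -m creep '[[0,0,0,0,0,0,1],[0,0,0,0,0,0,1],[0,0,0,0,0,0,1],[0,0,0,0,0,0,1],[0,0,0,0,0,0,1],[0,0,0,0,0,0,1]]'>/dev/null; python3 -c "
from h import *
st(*u2w(0,0,.076))
a=viewer.get_image('side')[190:310,230:380,::-1];cv2.imwrite('pics/s3.png',cv2.resize(a,None,fx=5,fy=5,interpolation=2))"
```

```text
yaw 132.76 M [ 0.911 -0.14   0.159] gap 0.14367172603153927 30.011641681194305 13.8667 
yaw 128.75 M [ 0.84  -0.098  0.145] gap 0.14507695719595978 30.00532329082489 14.0333 
yaw 124.73 M [ 0.906 -0.076  0.053] gap 0.14648666755779463 30.00096559524536 14.2 
yaw 120.72 M [ 0.902 -0.12  -0.032] gap 0.14687082716696467 30.00103622674942 14.3667 
yaw 116.71 M [ 0.876 -0.139 -0.076] gap 0.14557854295934927 30.004644691944122 14.5333 
yaw 112.71 M [ 0.831 -0.143  0.122] gap 0.14689839046477843 30.00176042318344 14.7 
yaw 112.81 zaxis [ 0.001  0.001 -1.   ] p [ 0.543  -0.081   0.0842] q [-0.28  0.35  1.77  0.    1.02 -0.67] F [0.39 5.01 4.97] M [ 0.861 -0.098 -0.091] gap 0.1497249039469315 30.00205546617508 15.2
tool shift mm [-1.3 -1.7  8.2]
```

View pics/s3.png

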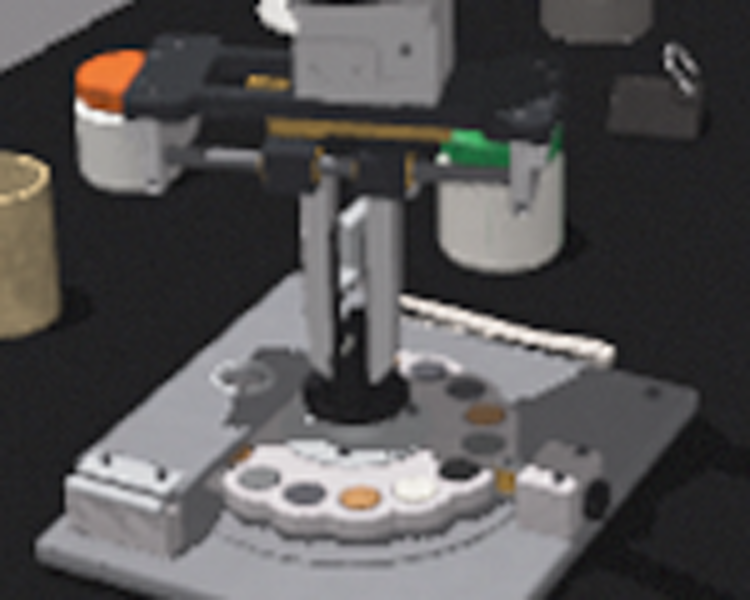

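The view shows the specimens moved on by exactly three places: the grey one that was at crop (415,340) is now at (260,478). The roller is in a notch, the fingers grip the bar, and the bridge is still shut. Handing in.

```bash
python3 -c "
from workcell import ticket
print(ticket.sign_off())"
```

```text
the job is handed in; nothing more can be done
None
```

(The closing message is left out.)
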